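# Open the feed barrier and push the board to the length stop

## Robot

A 6-joint arm with a two-finger parallel gripper is mounted at the origin on the work surface. World frame = base frame: x ahead of the robot, y to its left, z up, the work surface at z = 0. Lengths are in m, angles in degrees, forces in N, time in s.
With the tool pointing down it reaches from about 0.325 to 0.9 m from the base axis. Payload 3.5 kg.
Tool frame: the origin (TCP) lies at the very end of the fingers, on their centre line; the grasp point (between the pads) lies 19 mm behind it (arm.grasp_offset is the z of the grasp point in the tool frame, in m); z points along the fingers, y is the direction in which the jaws open and shut (so a half turn about z gives the same grasp; the last joint's range is limited). The gripper opens to 85 mm and grips with 20 to 120 N. Pads are 22 mm wide; open, the fingers measure 114 mm over their backs; the gripper's body (76 mm by 85 mm) begins 54 mm behind the grasp point. The pads swing forward as they close: fully open they stand 13 mm farther back than shut.
Start: joints at [68.732, 15.837, -1.513, 72.651, 0, 84.076], TCP at [0.165, 0.603, 0.231] pointing down, gripper open.
Joint ranges: [-178.77, 178.77], [-48.84, 107.48], [-61.69, 71.31], [-111.58, 123.2], [-90, 87.43], [-180, 180]. Speed limits (degrees/s): [147.25, 147.25, 180, 180, 180, 180].

## Interface

Orientations are given as [roll, pitch, yaw] about the fixed x, y, z axes, in that order (R = Rz(yaw) Ry(pitch) Rx(roll)).
In Python, from bench import arm gives the robot as it stands.
- The arm moves only by the tool jog_arm, never from a script. Its argument "deltas" is a list of rows, each a list of 3 entries, a list of its own where there are three numbers: the shift along the world's x, y, z each as a share of 0.08 m, from -1 to 1, then the turn about the world's z as a share of 180 degrees, from -1 to 1, then the closure, from 0 (fully open) to 1 (shut). In form: [[[tx, ty, tz], twist, claw], ...]. A call has 1 to 5 rows; each row is the pose to reach, as a shift and turn from the pose commanded when the call began, turning the shorter way round; what a row does not reach only later rows make up. A row lasts 1/12 s, in which the tool goes at most 41.7 mm and 7.16 degrees, less where a joint would pass 70% of its speed; a pose out of reach is approached as far as the arm can. A call with a number of a shift or a turn outside -1 to 1 is refused whole. A call with a gripper value outside its range is refused whole. The fingers move at their own pace and stop on an object; "force" is the grip in N (left out, the last holds). Time passes only in rows, so rows that repeat a pose let the fingers close. It gives the time, the measured TCP pose, the force and the opening at its end, in the units of the state.
- arm.state(): the state, without advancing time (a new reading comes with each control period).
- arm.grab_frame(name): name is "side" or "top" or "wrist"; returns a dict with "color" (384x512x3 uint8, blue, green, red), "camera_matrix" (3x3 intrinsics, pixels), "k1" (the pictures are not rectified: a ray, as slopes to the right and down, at radius r is drawn at 1 + k1 r^2 times it, then the intrinsics apply), "xyz" and "attitude" of the camera in the world; the wrist camera has in their place "hand_eye" (4x4, takes a point from camera to tool coordinates, whose origin is the TCP and whose axes are the flange's). Camera axes: x right, y down, z forward; pixel columns grow to the right and rows downward; lengths in m; the calibration is good to about 2 mm. A picture is of the moment at which its call begins: read the wrist's pose just before it. There is no depth.
- arm.close_job(): hands the job in, once; it reports no verdict.
The state is a dict: "clock": time; "qpos": joint angles; "joint_vel": joint speeds; "effort": joint torques, N m; "eef_pos": TCP position; "tool_rot": TCP orientation; "contact_force": force on the tool from outside, world axes, zero at the start; "torque": the same for the moment, N m; "grip_width": finger opening in m.
Only numpy, scipy, OpenCV 4.12 (cv2) and the standard library are available. Lean on these libraries where they do the work, as an engineer would, in place of code of your own. Each camera call takes 0.05 s, during which the arm holds its last target.

## Task

Push the counterweighted barrier arm of the cutting station up past its balance point so that it stays raised by itself, then push the board along the runway, under the raised arm, until its front end is against the length stop. Do it all by pushing: do not pick up or lift the board, and leave the glue bottle, the offcut and the steel cup where they stand.

Things in the scene. Friction and masses are not known exactly. Their poses are not given: they have to be found in the camera images.
- station: Cutting station, fixed to the bench: plywood runway between two low wooden fences, steel post on the right-hand side carrying the barrier arm. Origin on the bench (z=0) on the runway's centre line, straight below the arm. y along the runway (feed direction, away from the robot, to the stop), x level across it, to the robot's right, towards the post; z up. Runway from y=-205 (open end) to +95 mm. Steel foot 8 mm high, x 35..215, y -70..70 mm.
- runway (a point): Point on the top of the runway bed, 6 mm above the bench, at the station's x = y = 0. The fences are 12 mm thick, centred at x = -40 and +40 mm in the station's frame, 22 mm high above the bench, with 68 mm clear between them, along the whole runway.
- pivot (a point): Hinge axis of the barrier arm, level, along the station's y: at x=115, y=0, z=85 mm in the station's frame, between two cheek plates (36 mm wide, 104 mm high, out to y = +-25 mm). A 79 mm high rest stands under the arm at x=72 mm.
- barrier (a joint): Angle of the barrier arm, rad. 0: down, sloping 10 deg up from the pivot to the left, across the runway. Grows as the tip rises; 1.57: upper stop (10 deg past upright, leaning right). A steel weight above the pivot: released below about 0.92 it falls back to 0, above that it falls on to the upper stop by itself. Raising it takes 1.7 to 2.6 N at the tip; hardly any friction.
- tip (a point): Free rounded end of the barrier arm, on its centre line, 215 mm from the pivot. Turns with the arm (x axis along the arm from tip to pivot). The arm is an aluminium bar 24 mm thick, 26 mm wide; when down its tip is 122 mm above the bench, with free space below the outer 70 mm.
- plate (a point): Middle of the lower edge of the plywood drop plate that hangs from the arm and blocks the runway while the arm is down. The plate is 10 mm thick, 60 mm wide (85 to 145 mm from the pivot along the arm) and reaches 76 mm below the arm's centre line. Raised, it points left, over the runway, its underside about 170 mm above the bench.
- board_center (a point): Centre of the loose wooden board lying on the runway between the fences: 58 mm wide, 120 mm long (its y axis along the runway), 45 mm high; its top is 51 mm above the bench, its centre 28.5 mm. It starts on the -y side of the barrier; its rear end is the -y end. 0.10 to 0.21 kg.
- stop_face (a point): Centre of the length stop's face that the board's front end must meet: at x=0, y=65, z=30 mm in the station's frame, facing -y. The stop is a dark wooden block 60 mm high, 92 mm wide, 20 mm thick. With the board against it, the board's centre is 60 mm short of this face and its rear end 55 mm short of the barrier's plane (y=0).
- glue_center (a point): Bystander: centre of a white glue bottle, 54 mm diameter, 130 mm high, standing. Leave alone.
- offcut_center (a point): Bystander: centre of a pale wooden offcut, 50 x 70 x 35 mm (x, y, z). Leave alone.
- mug_center (a point): Bystander: centre of a steel cup, 76 mm diameter, 85 mm high, standing. Leave alone.
Mind the look-alikes: they are no part of the job. Of the things that look like the part that bears board_center, the smallest one is meant.

How it is judged:
By the outcome, as a careful person would: the job done as asked, in the order asked, and still so for the second after the job is handed in, with the robot touching nothing.
It also fails if it takes over 51 s, if anything falls off the work surface, if the arm or the gripper's body presses on something with over 40 N, if the wrist force passes 120 N, or if a joint passes its speed limit or range.

## Working session

There is one attempt and no reset: what is moved stays moved. The work goes in short steps, Python scripts to look and compute and a tool call to move; the robot and the scene stay as the last step left them, time stands still between calls to the robot, and variables do not carry over. Pictures are saved under pics/ and viewed, and the job is handed in when it is done.

Besides the shell and the picture viewer there is one more tool, called after "Request:" as a command line: name --argument value ..., lists and objects as JSON in quotes. jog_arm: Moves the arm, as the interface text tells. Shift numbers are shares of 0.08 m and turn numbers shares of 180 degrees, none past 1 either way. Its arguments: {"type":"object","properties":{"deltas":{"type":"array","items":{"type":"array"}},"force":{"type":"number"}},"required":["deltas"]}

```bash
mkdir -p pics; ls
python3 - <<'E'
from bench import arm
import cv2
print(arm.state())
for n in ("side","top","wrist"):
    f=arm.grab_frame(n); cv2.imwrite(f"pics/{n}0.png",f["color"])
    print(n,{k:v for k,v in f.items() if k!="color"})
E
```

```text
pics
{'clock': 0.0, 'qpos': array([ 6.87314500e+01,  1.58799424e+01, -1.59870221e+00,  7.26512193e+01,
        1.33937111e-03,  8.40767343e+01]), 'joint_vel': array([-0.07500207, -0.07879665, -0.06867601,  0.0768744 , -0.04584264,
        0.11497081]), 'effort': array([ 1.35244016e-03, -4.45510769e+01,  2.95202672e+01,  1.65647676e-02,
       -7.80094206e-05,  2.27718090e-06]), 'eef_pos': array([0.16510078, 0.60198157, 0.23013439]), 'tool_rot': array([-1.79870968e+02, -1.47336973e-02,  1.64654698e+02]), 'contact_force': array([-1.01284835,  0.41613352, -0.22253467]), 'torque': array([ 0.03219144, -0.07017179,  0.01896192]), 'grip_width': 0.08548532076469059}
side {'camera_matrix': array([[434.12783716,   0.        , 266.93859669],
       [  0.        , 434.12783716, 196.45329342],
       [  0.        ,   0.        ,   1.        ]]), 'k1': -0.1583845252222941, 'xyz': array([ 0.40703795, -0.94248425,  1.00253742]), 'attitude': array([-132.04829982,    0.95011466,   -7.88001706])}
top {'camera_matrix': array([[414.90123797,   0.        , 255.85216446],
       [  0.        , 414.90123797, 183.89605626],
       [  0.        ,   0.        ,   1.        ]]), 'k1': -0.01627906508512013, 'xyz': array([0.46185046, 0.02230612, 1.27127362]), 'attitude': array([-176.35577379,    0.34431391,  -90.90339468])}
wrist {'camera_matrix': array([[297.92184526,   0.        , 258.37272854],
       [  0.        , 297.92184526, 188.19967353],
       [  0.        ,   0.        ,   1.        ]]), 'k1': -0.06169593013452074, 'hand_eye': array([[-1.13309244e-03, -9.59598392e-01, -2.81371006e-01,
         7.28174017e-02],
       [ 9.99999147e-01, -9.04692023e-04, -9.41640961e-04,
        -2.12344963e-04],
       [ 6.49043047e-04, -2.81371833e-01,  9.59598599e-01,
        -1.42945390e-01],
       [ 0.00000000e+00,  0.00000000e+00,  0.00000000e+00,
         1.00000000e+00]])}
```

View pics/top0.png

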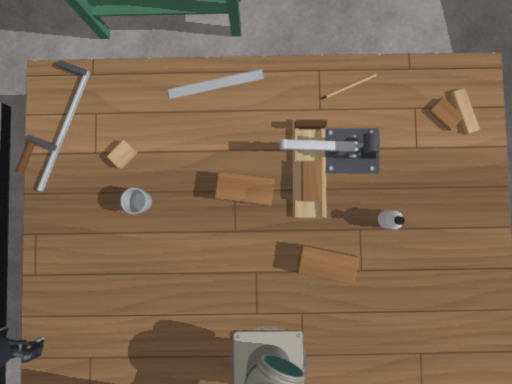

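View pics/side0.png

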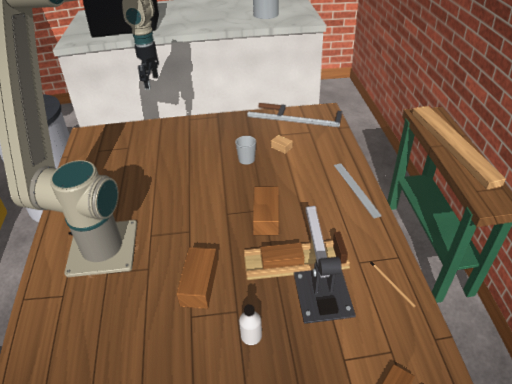

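View pics/wrist0.png

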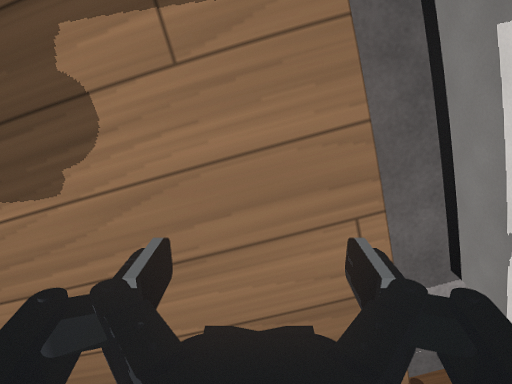

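```bash
cat > h.py <<'E'
import numpy as np, cv2
from scipy.spatial.transform import Rotation as R
def cam(f,st=None):
    if "hand_eye" in f:
        T=np.eye(4);T[:3,:3]=R.from_euler("xyz",st["tool_rot"],degrees=True).as_matrix();T[:3,3]=st["eef_pos"]
        T=T@f["hand_eye"]; return T[:3,:3],T[:3,3]
    return R.from_euler("xyz",f["attitude"],degrees=True).as_matrix(),np.array(f["xyz"])
def dist(f): return np.array([f["k1"],0,0,0,0.])
def ray(f,uv,st=None):
    Rm,c=cam(f,st)
    n=cv2.undistortPoints(np.array([[uv]],float),f["camera_matrix"],dist(f))[0,0]
    return c,Rm@np.array([n[0],n[1],1])
def at_z(f,uv,z,st=None):
    c,d=ray(f,uv,st); return c+d*(z-c[2])/d[2]
def proj(f,P,st=None):
    Rm,c=cam(f,st); 
    p,_=cv2.projectPoints((np.atleast_2d(P)-c)@Rm,np.zeros(3),np.zeros(3),f["camera_matrix"],dist(f)); return p[:,0]
def stn(o,th,P): # station->world; th=world yaw of station x axis
    return np.array([*o,0])+np.atleast_2d(P)@R.from_euler("z",th,degrees=True).as_matrix().T
E
python3 - <<'E'
from h import *
a=cv2.imread("pics/top0.png")[100:230,270:420]; cv2.imwrite("pics/topc.png",cv2.resize(a,None,fx=5,fy=4.6,interpolation=cv2.INTER_CUBIC)[:,:,:])
a=cv2.imread("pics/top0.png")[105:225,280:400]; cv2.imwrite("pics/topc.png",cv2.resize(a,None,fx=5,fy=5,interpolation=cv2.INTER_CUBIC))
a=cv2.imread("pics/side0.png")[200:325,235:365]; cv2.imwrite("pics/sidec.png",cv2.resize(a,None,fx=4.6,fy=4.6,interpolation=cv2.INTER_CUBIC))
E
```

```text
(no output)
```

View pics/topc.png

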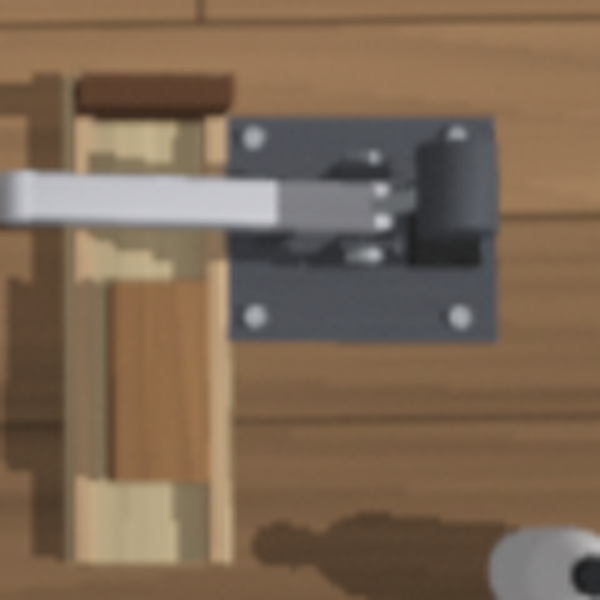

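View pics/sidec.png

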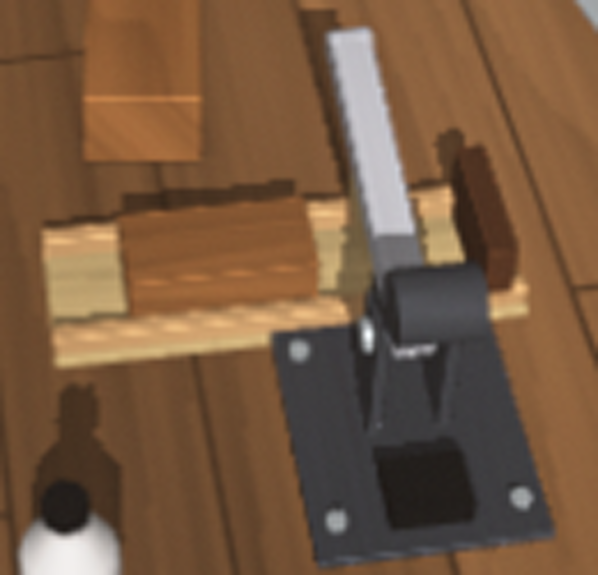

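Look-alikes for the board, as top-image pixels:
- (312,180): brown block on the runway
- (246,189): larger loose board
- (328,265): larger loose board
- (445,113): block at the upper right

I choose (312,180). The close crop shows it between the fences, before the barrier, and it is smaller than the two loose boards. The arm's tip is at about (281,145) and the foot is to the right of the runway.

Run:
```python
from h import *
from bench import arm
from scipy.optimize import least_squares
t=arm.grab_frame("top"); s=arm.grab_frame("side")
c=lambda p:( (p[0]+.5)/5-.5+280,(p[1]+.5)/5-.5+105)
cs=lambda p:( (p[0]+.5)/4.6-.5+235,(p[1]+.5)/4.6-.5+200)
P=[[35,70,8],[215,70,8],[215,-70,8],[35,-70,8],[46,-205,22],[-46,-205,22]]
top=[c(p) for p in [(230,118),(495,117),(497,340),(231,341),(232,562),(66,560)]]
Ps=[[35,-70,8],[215,-70,8],[215,70,8],[46,-205,22],[-46,-205,22]]
sid=[cs(p) for p in [(272,335),(320,560),(553,533),(55,350),(43,230)]]
Pm=np.array(P)/1000;Psm=np.array(Ps)/1000
def res(x,both=False):
    r=(proj(t,stn(x[:2],x[2],Pm))-top); q=(proj(s,stn(x[:2],x[2],Psm))-sid)
    return np.r_[r.ravel(),q.ravel()]
r=least_squares(res,[.6,-.1,-90],x_scale=[.1,.1,10]);print(r.x);print(r.fun.reshape(-1,2).round(1))
o,th=r.x[:2],r.x[2]
def inv(p): return (R.from_euler("z",-th,degrees=True).apply(p-np.array([*o,0]))*1000).round(1)
for p in [(113,281),(209,283),(209,482),(116,480)]: print("board top",inv(at_z(t,c(p),.051)))
for p in [(120,208),(303,198),(318,262)]: print("board side",inv(at_z(s,cs(p),.051)))
tip=np.array([[115-215*np.cos(np.radians(10)),0,85+215*np.sin(np.radians(10))],[115,0,85],[0,65,30],[0,0,6]])/1000
print("tip..",stn(o,th,tip),proj(t,stn(o,th,tip)))
for n,uv,z in [("glue",(398,220),.13),("mugtop",(136,193),.085),("mugbase",(138,210),.0),("decoy",(246,180),.05)]: print(n,at_z(t,uv,z),inv(at_z(t,uv,z)))
```

```text
[  0.64450951  -0.14037097 -91.63338503]
[[-3.7 -0.9]
 [ 1.8  0.1]
 [ 1.7  0.8]
 [-4.  -0.1]
 [ 0.1  0.1]
 [ 2.6  0.1]
 [-0.5 -2.6]
 [-0.6  2.3]
 [ 0.9  2. ]
 [ 0.1 -1.3]
 [ 0.4  0.4]]
board top [-29.6 -39.5  51. ]
board top [ 27.2 -40.   51. ]
board top [  27.5 -157.6   51. ]
board top [ -27.2 -157.1   51. ]
board side [ -34.8 -156.4   51. ]
board side [-28.7 -39.9  51. ]
board side [ 24.9 -39.4  51. ]
tip.. [[ 0.64726681 -0.0436766   0.12233436]
 [ 0.64123154 -0.25532424  0.085     ]
 [ 0.7094831  -0.14222373  0.03      ]
 [ 0.64450951 -0.14037097  0.006     ]] [[280.90938597 143.40067005]
 [353.71371842 146.37833673]
 [311.43842258 127.38538877]
 [310.3615606  149.8744769 ]]
glue [ 0.42919348 -0.3600146   0.13      ] [ 225.7 -209.   130. ]
mugtop [0.51688574 0.37258425 0.085     ] [-509.1 -142.2   85. ]
mugbase [0.46854151 0.39140378 0.        ] [-526.5 -191.1    0. ]
decoy [0.55173217 0.05731436 0.05      ] [-195.   -98.4   50. ]
```

```bash
cat > fit.py <<'E'
from h import *
from bench import arm
from scipy.optimize import least_squares
c=lambda p:( (p[0]+.5)/5-.5+280,(p[1]+.5)/5-.5+105)
cs=lambda p:( (p[0]+.5)/4.6-.5+235,(p[1]+.5)/4.6-.5+200)
t=arm.grab_frame("top"); s=arm.grab_frame("side")
P=[[215,70,8],[215,-70,8],[46,-205,22],[-46,-205,22]]
top=[c(p) for p in [(495,117),(497,340),(232,562),(66,560)]]
Ps=[[215,-70,8],[215,70,8],[46,-205,22],[-46,-205,22]]
sid=[cs(p) for p in [(320,560),(553,533),(55,350),(43,230)]]
Pm=np.array(P)/1000;Psm=np.array(Ps)/1000
def res(x):
    return np.r_[(proj(t,stn(x[:2],x[2],Pm))-top).ravel(),(proj(s,stn(x[:2],x[2],Psm))-sid).ravel()]
r=least_squares(res,[.6,-.1,-90],x_scale=[.1,.1,10]);print(r.x);print(r.fun.reshape(-1,2).round(1))
o,th=r.x[:2],r.x[2]
def inv(p): return (R.from_euler("z",-th,degrees=True).apply(p-np.array([*o,0]))*1000).round(1)
for p in [(113,281),(209,283),(209,482),(116,480)]: print("board top",inv(at_z(t,c(p),.051)))
for p in [(120,208),(303,198),(318,262)]: print("board side",inv(at_z(s,cs(p),.051)))
tip=np.array([[115-215*np.cos(np.radians(10)),0,85+215*np.sin(np.radians(10))],[115,0,85],[0,65,30],[0,0,6],[0,-160,51]])/1000
W=stn(o,th,tip);print(W.round(4),proj(t,W),proj(s,W))
im=t["color"].copy()
B=np.array([[x,y,z] for x in(-46,46) for y in(-205,95) for z in(0,22)]+[[x,y,8] for x in(35,215) for y in(-70,70)]+tip.__mul__(1000).tolist())/1000
im=cv2.resize(im[105:225,280:400],None,fx=5,fy=5)
for u,v in proj(t,stn(o,th,B)): cv2.circle(im,(int((u-280+.5)*5),int((v-105+.5)*5)),3,(0,0,255),-1)
cv2.imwrite("pics/fit.png",im)
im=cv2.resize(s["color"][200:325,235:365],None,fx=4.6,fy=4.6)
for u,v in proj(s,stn(o,th,B)): cv2.circle(im,(int((u-235+.5)*4.6),int((v-200+.5)*4.6)),3,(0,0,255),-1)
cv2.imwrite("pics/fits.png",im)
E
python3 fit.py
```

```text
[  0.64378807  -0.13522314 -90.99598971]
[[-0.1 -0.4]
 [ 0.3  0.3]
 [-0.9  0.2]
 [ 1.6  0.6]
 [-0.3  0.8]
 [ 0.9  0. ]
 [-0.1 -2. ]
 [-0.1 -0.3]]
board top [-24.9 -38.4  51. ]
board top [ 31.8 -39.5  51. ]
board top [  30.9 -157.1   51. ]
board top [ -23.8 -156.    51. ]
board side [ -31.4 -155.2   51. ]
board side [-24.  -38.7  51. ]
board side [ 29.6 -38.8  51. ]
[[ 0.6455 -0.0385  0.1223]
 [ 0.6418 -0.2502  0.085 ]
 [ 0.7088 -0.1364  0.03  ]
 [ 0.6438 -0.1352  0.006 ]
 [ 0.4838 -0.1324  0.051 ]] [[279.06912784 144.06933598]
 [351.93211979 146.21456537]
 [309.50252467 127.64732732]
 [308.69085128 150.13477422]
 [310.90226925 201.98990557]] [[309.9690603  206.81052855]
 [324.38930042 271.16040574]
 [336.22281505 249.73600818]
 [314.15629334 257.37497862]
 [260.2336624  253.12019642]]
```

View pics/fit.png

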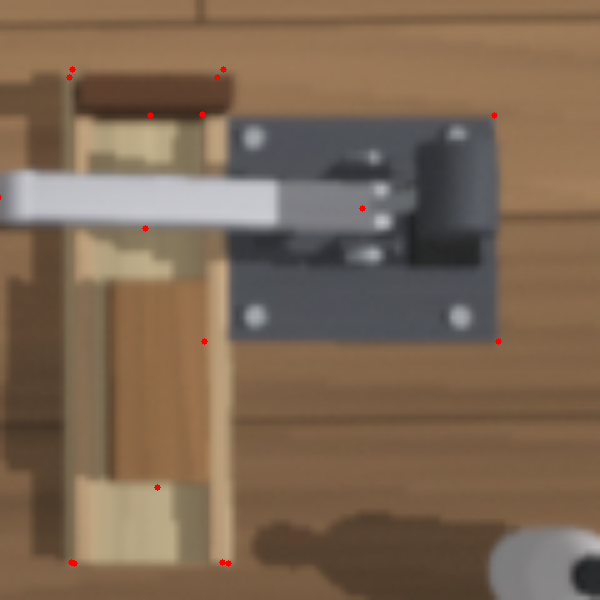

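View pics/fits.png

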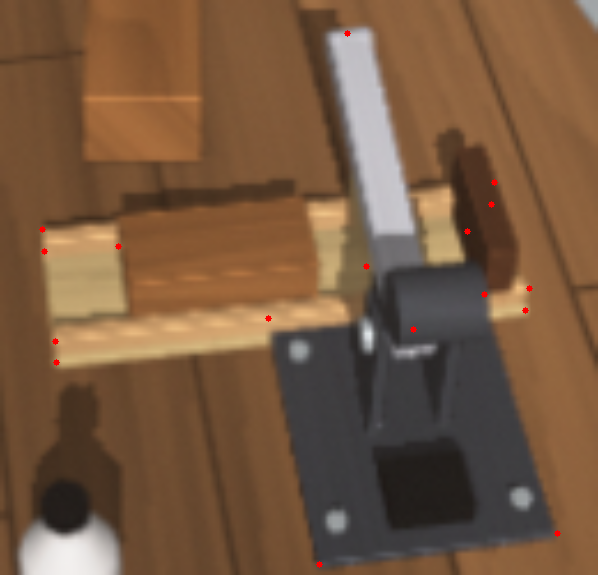

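Request:
jog_arm --deltas '[[[1,-1,0],-0.1,1],[[1,-1,0],-0.1,1],[[1,-1,0],-0.1,1]]' --force 40

```text
clock: 0.6
eef_pos: [0.2464, 0.5211, 0.2312]
tool_rot: [-180.0, 0.1, 146.4]
contact_force: [-0.4, -0.1, -0.0]
grip_width: 0.0516
```

Request:
jog_arm --deltas '[[[1,-1,0],-0.1,1],[[1,-1,0],-0.1,1],[[1,-1,0],-0.1,1]]'

```text
clock: 0.85
eef_pos: [0.327, 0.4405, 0.2315]
tool_rot: [180.0, 0.1, 128.3]
contact_force: [-0.3, 0.7, -0.4]
grip_width: 0.0121
```

Request:
jog_arm --deltas '[[[1,-1,0],-0.1,1],[[1,-1,0],-0.1,1],[[1,-1,0],-0.1,1]]'

```text
clock: 1.1
eef_pos: [0.4073, 0.3605, 0.2316]
tool_rot: [179.9, 0.0, 110.3]
contact_force: [0.2, 0.1, 0.4]
grip_width: 0.0001
```

Request:
jog_arm --deltas '[[[1,-1,0],-0.1,1],[[1,-1,0],-0.1,1],[[1,-1,0],-0.1,1]]'

```text
clock: 1.35
eef_pos: [0.4875, 0.2804, 0.2316]
tool_rot: [179.9, 0.0, 92.3]
contact_force: [-0.2, 0.7, 0.6]
grip_width: -0.0003
```

Request:
jog_arm --deltas '[[[1,-1,0],0,1],[[1,-1,0],0,1],[[1,-1,0],0,1]]'

```text
clock: 1.6
eef_pos: [0.5676, 0.2002, 0.2315]
tool_rot: [179.9, 0.0, 92.6]
contact_force: [-0.5, 0.7, -0.6]
grip_width: 0.0006
```

Request:
jog_arm --deltas '[[[1,-1,0],-0.01,1],[[1,-1,0],-0.01,1],[[1,-1,0],-0.01,1],[[1,-1,0],-0.01,1],[[1,-1,0],-0.01,1]]'

```text
clock: 2.02
eef_pos: [0.6462, 0.1213, 0.2308]
tool_rot: [-180.0, -0.0, 90.7]
contact_force: [-0.1, 0.5, 0.0]
grip_width: 0.0
```

Run:
```python
from bench import arm
import cv2,pickle
st=arm.state()
F={n:arm.grab_frame(n) for n in("wrist","top","side")}
pickle.dump((st,F),open("f1.pkl","wb"))
cv2.imwrite("pics/w1.png",F["wrist"]["color"])
a=F["side"]["color"][80:325,200:400];cv2.imwrite("pics/s1.png",cv2.resize(a,None,fx=2.4,fy=2.4))
```

```text
(no output)
```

View pics/w1.png

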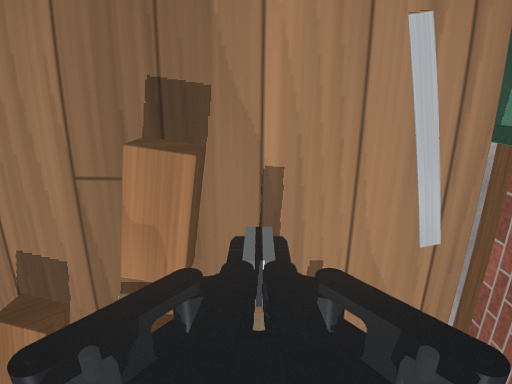

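View pics/s1.png

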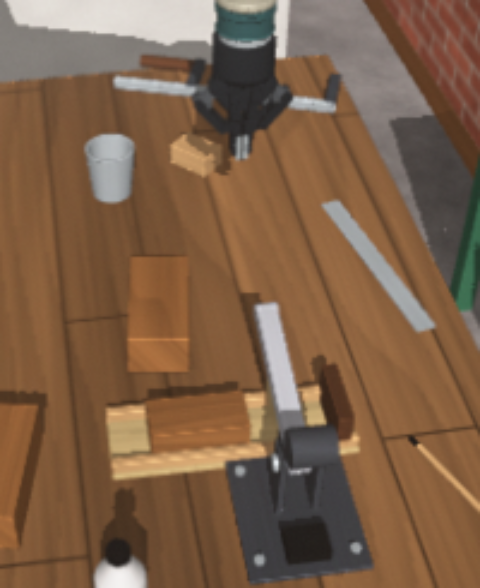

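Wrist view: shut fingertips at (259,240), barrier not in view. Side crop: gripper well to the left of the barrier, with free space in between. Next I lower beside the tip.

Request:
jog_arm --deltas '[[[0,-0.8,-0.8],0,1],[[0,-0.8,-0.8],0,1],[[0,-0.8,-0.8],0,1]]'

```text
clock: 2.42
eef_pos: [0.641, 0.057, 0.1624]
tool_rot: [-179.5, 0.1, 90.8]
contact_force: [-1.6, 0.1, -0.1]
grip_width: 0.0
```

Request:
jog_arm --deltas '[[[0,-0.7,-0.8],0,1],[[0,-0.7,-0.8],0,1],[[0,-0.7,-0.8],0,1],[[0,-0.7,-0.8],0,1]]'

```text
clock: 2.75
eef_pos: [0.6426, 0.0031, 0.1011]
tool_rot: [-179.7, -0.1, 90.8]
contact_force: [-0.1, 0.1, 0.4]
grip_width: -0.0001
```

Run:
```python
from bench import arm
import cv2
F={n:arm.grab_frame(n) for n in("wrist","top","side")}
cv2.imwrite("pics/w2.png",F["wrist"]["color"])
a=F["side"]["color"][150:300,230:380];b=F["top"]["color"][90:240,220:370]
cv2.imwrite("pics/s2.png",cv2.resize(cv2.hconcat([a,b]),None,fx=2.6,fy=2.6,interpolation=cv2.INTER_CUBIC))
```

```text
(no output)
```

View pics/s2.png

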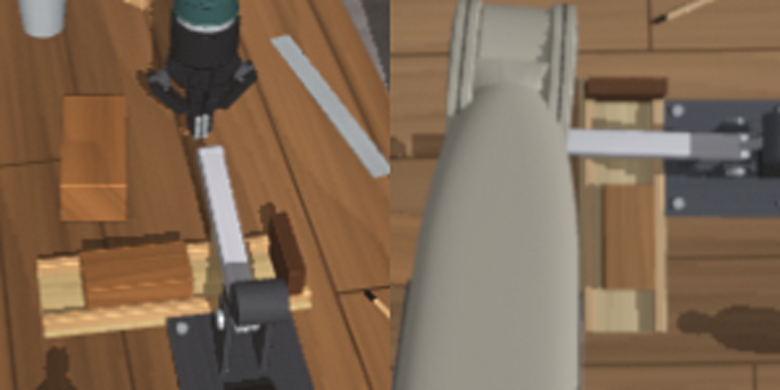

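Run:
```python
from h import *
from bench import arm
s=arm.grab_frame("side");t=arm.grab_frame("top")
print(arm.state()["eef_pos"],arm.state()["clock"])
for u in(198,211,223): print(at_z(s,(u/2.6+230,150/2.6+150),.135))
for v in(130,155): print("top",at_z(t,(220+(575-390)/2.6,90+v/2.6),.13))
print("fingertip",proj(s,arm.state()["eef_pos"]), (200/2.6+230,136/2.6+150))
```

```text
[0.64683252 0.00403527 0.10547282] 3.0
[ 0.63032759 -0.05343241  0.135     ]
[ 0.64465648 -0.05568801  0.135     ]
[ 0.65788974 -0.05777296  0.135     ]
top [ 0.65507508 -0.07183781  0.13      ]
top [ 0.62820133 -0.07126174  0.13      ]
fingertip [[307.20624534 201.29815443]] (306.9230769230769, 202.30769230769232)
```

Request:
jog_arm --deltas '[[[0,-0.3,0],0,1],[[0,-0.4,0],0,1],[[0,-0.45,0.0],0,1],[[0,-0.45,0.0],0,1]]'

```text
clock: 3.33
eef_pos: [0.6467, -0.0284, 0.1051]
tool_rot: [179.8, -0.7, 91.0]
contact_force: [0.3, 11.7, 2.4]
grip_width: 0.0001
```

Request:
jog_arm --deltas '[[[0,-0.03,0.1],0,1],[[0,-0.06,0.2],0,1],[[0,-0.09,0.3],0,1],[[0,-0.12,0.4],0,1]]'

```text
clock: 3.67
eef_pos: [0.6465, -0.0361, 0.1371]
tool_rot: [179.8, -0.8, 91.1]
contact_force: [0.3, 14.4, 3.7]
grip_width: 0.0
```

```bash
cat > look.py <<'E'
import sys
from bench import arm
import cv2
k=sys.argv[1]
F={n:arm.grab_frame(n) for n in("top","side")}
a=F["side"]["color"][130:310,220:370];b=F["top"]["color"][90:270,220:370]
cv2.imwrite(f"pics/{k}.png",cv2.resize(cv2.hconcat([a,b]),None,fx=2.6,fy=2.6,interpolation=cv2.INTER_CUBIC))
E
python3 look.py s3
```

```text
(no output)
```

View pics/s3.png

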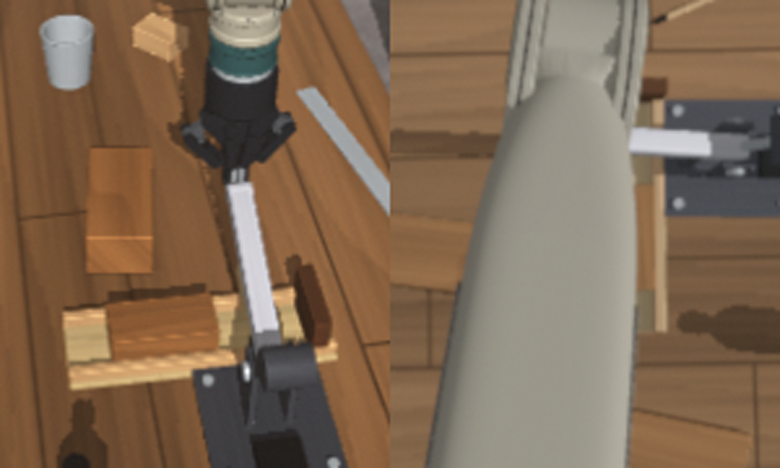

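Run:
```python
from h import *
from bench import arm
s=arm.grab_frame("side");st=arm.state();print(st["eef_pos"],st["contact_force"],proj(s,st["eef_pos"]))
for e in(10,14,18,22,26,30):
    a=np.radians(e);u=np.array([-np.cos(a),0,np.sin(a)]);n=np.array([-np.sin(a),0,-np.cos(a)])
    print(e,proj(s,stn([.644,-.138],-91.3,(np.array([115,0,85])+215*u-12*n)/1000)))
```

```text
[ 0.64653722 -0.03640817  0.13766628] [ 1.63782133 14.08697386  2.29203228] [[310.43894002 202.4807767 ]]
10 [[310.74807146 204.97919693]]
14 [[311.26201975 202.24545279]]
18 [[311.84672822 199.77032761]]
22 [[312.50241157 197.57148687]]
26 [[313.22902622 195.6668258 ]]
30 [[314.02622426 194.07436519]]
```

Request:
jog_arm --deltas '[[[0,-0.04,0.12],0,1],[[0,-0.1,0.25],0,1],[[0,-0.17,0.38],0,1],[[0,-0.25,0.5],0,1]]'

```text
clock: 4.15
eef_pos: [0.6462, -0.0543, 0.1784]
tool_rot: [179.8, -1.0, 91.2]
contact_force: [-1.2, 20.0, 11.2]
grip_width: -0.0003
```

```bash
python3 look.py s4
```

```text
(no output)
```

View pics/s4.png

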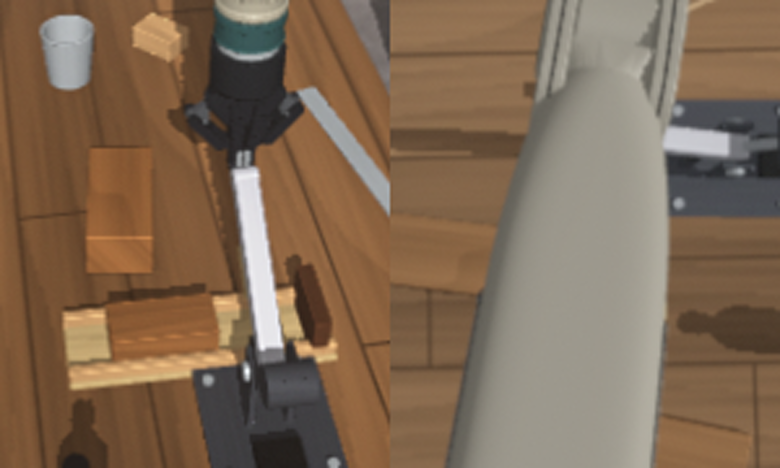

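Request:
jog_arm --deltas '[[[0,-0.04,0.12],0,1],[[0,-0.1,0.24],0,1],[[0,-0.16,0.34],0,1],[[0,-0.24,0.44],0,1]]'

```text
clock: 4.58
eef_pos: [0.6459, -0.0782, 0.213]
tool_rot: [179.9, -0.4, 91.0]
contact_force: [-0.9, 7.0, 4.1]
grip_width: 0.0001
```

Request:
jog_arm --deltas '[[[0,-0.08,0.06],0,1],[[0,-0.18,0.12],0,1],[[0,-0.28,0.19],0,1],[[0,-0.38,0.26],0,1]]'

```text
clock: 4.92
eef_pos: [0.646, -0.1118, 0.2332]
tool_rot: [179.9, -0.0, 90.9]
contact_force: [-0.2, 1.0, 1.3]
grip_width: 0.0002
```

```bash
python3 look.py s5
```

```text
(no output)
```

View pics/s5.png

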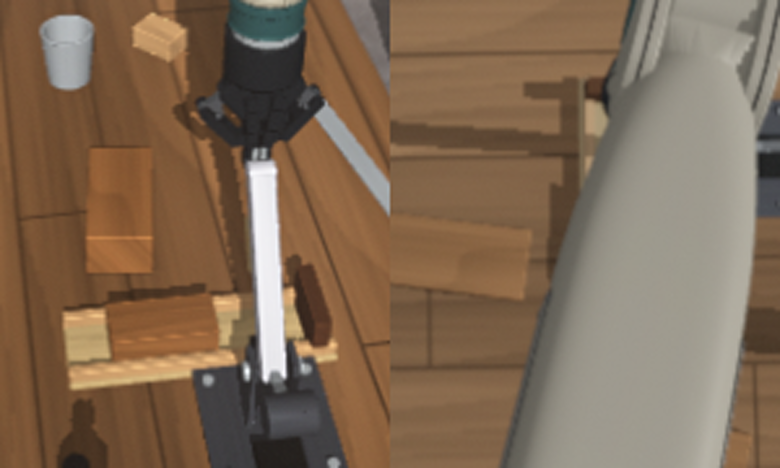

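Request:
jog_arm --deltas '[[[0,-0.12,0.06],0,1],[[0,-0.25,0.12],0,1],[[0,-0.38,0.18],0,1],[[0,-0.5,0.23],0,1]]'

```text
clock: 5.35
eef_pos: [0.6453, -0.1541, 0.25]
tool_rot: [-180.0, 0.0, 90.8]
contact_force: [0.1, 0.5, 0.2]
grip_width: 0.0001
```

Request:
jog_arm --deltas '[[[0,-0.15,0.05],0,1],[[0,-0.3,0.1],0,1],[[0,-0.45,0.14],0,1],[[0,-0.45,0.14],0,1]]'

```text
clock: 5.68
eef_pos: [0.6458, -0.1917, 0.2618]
tool_rot: [179.9, 0.1, 90.7]
contact_force: [1.4, 0.4, -0.6]
grip_width: -0.0
```

```bash
python3 look.py s6
```

```text
(no output)
```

View pics/s6.png

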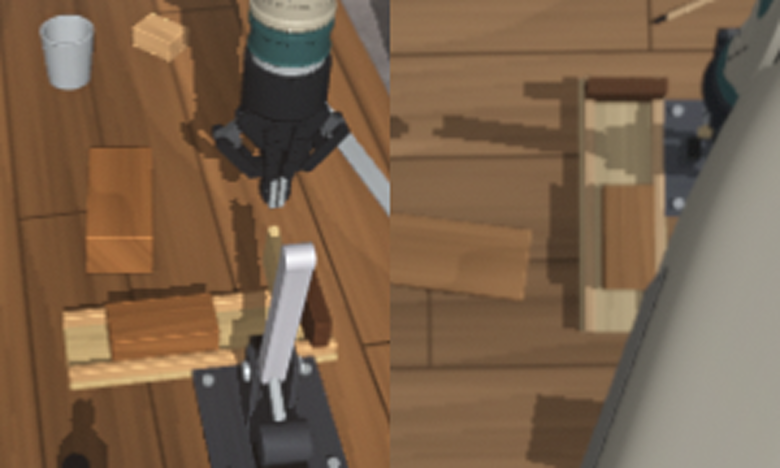

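The barrier now leans right in the side view and the plate points left at (273,235). Next I move clear, behind the board.

Request:
jog_arm --deltas '[[[-0.9,0.2,0.2],0.1,1],[[-0.9,0.35,0.2],0.12,1],[[-0.9,0.35,0.2],0.12,1],[[-0.9,0.35,0.2],0.12,1]]'

```text
clock: 6.12
eef_pos: [0.5717, -0.159, 0.277]
tool_rot: [-180.0, -0.0, 112.6]
contact_force: [-0.6, 0.2, 0.9]
grip_width: -0.0
```

Request:
jog_arm --deltas '[[[-0.9,0.35,0],0.12,1],[[-0.9,0.35,0],0.12,1],[[-0.9,0.35,0],0.12,1],[[-0.9,0.35,0],0.12,1]]'

```text
clock: 6.45
eef_pos: [0.5004, -0.1316, 0.2764]
tool_rot: [-180.0, -0.0, 134.1]
contact_force: [0.6, -0.7, -0.4]
grip_width: 0.0001
```

Request:
jog_arm --deltas '[[[-0.7,0,-0.2],0.12,1],[[-0.7,0,-0.4],0.12,1],[[-0.7,0,-0.6],0.12,1],[[-0.7,0,-0.6],0.12,1]]'

```text
clock: 6.78
eef_pos: [0.4442, -0.1321, 0.2261]
tool_rot: [180.0, -0.2, 155.5]
contact_force: [-0.9, -0.0, -0.5]
grip_width: -0.0
```

Request:
jog_arm --deltas '[[[0,0,-0.5],0.13,1],[[0,0,-0.7],0.13,1],[[0,0,-0.8],0.13,1],[[0,0,-0.8],0.13,1],[[0,0,-0.8],0.13,1]]'

```text
clock: 7.2
eef_pos: [0.4473, -0.1331, 0.1651]
tool_rot: [-180.0, 0.0, 178.7]
contact_force: [0.4, 0.6, -0.1]
grip_width: 0.0001
```

```bash
python3 look.py s7
python3 - <<'E'
from bench import arm
import cv2,pickle
st=arm.state();f=arm.grab_frame("wrist");cv2.imwrite("pics/w7.png",f["color"]);pickle.dump((st,f),open("w7.pkl","wb"));print(st["eef_pos"],st["tool_rot"])
E
```

```text
[ 0.44751738 -0.1332692   0.16594492] [-1.79948451e+02  1.30758239e-01  1.78780083e+02]
```

View pics/s7.png

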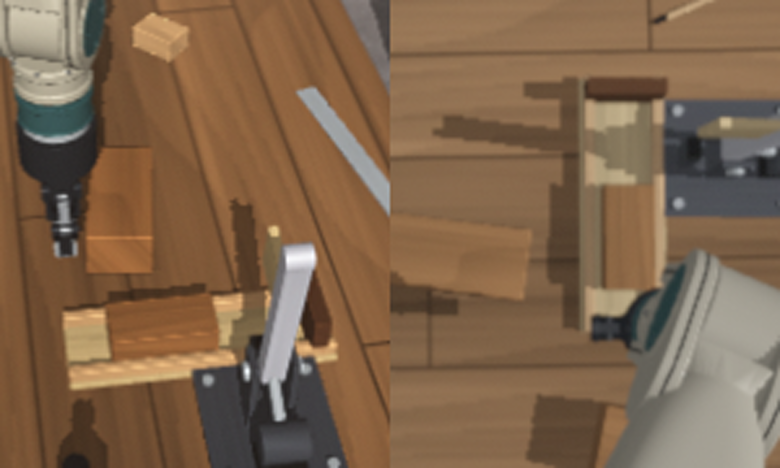

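View pics/w7.png

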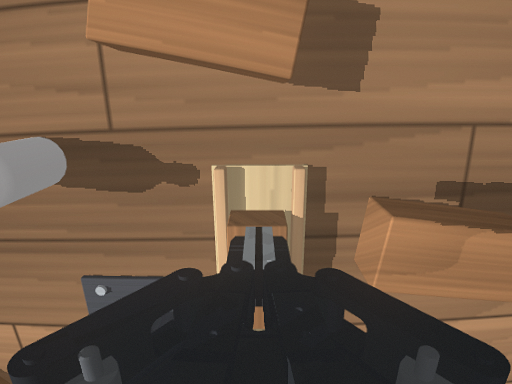

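The barrier is up: its tip is at (297,250) in the side view. In the wrist view the runway's open end is at row 165, columns 213–307, and the board's rear edge is at row 211, columns 228–287.

Run:
```python
from h import *
import pickle
st,f=pickle.load(open("w7.pkl","rb"))
for uv,z in [((228,211),.051),((287,211),.051),((213,166),.022),((307,166),.022)]: print(uv,at_z(f,uv,z,st).round(4))
```

```text
(228, 211) [ 0.4719 -0.1621  0.051 ]
(287, 211) [ 0.4731 -0.1076  0.051 ]
(213, 166) [ 0.4353 -0.1779  0.022 ]
(307, 166) [ 0.4374 -0.0855  0.022 ]
```

Request:
jog_arm --deltas '[[[-0.1,-0.02,-0.4],0,1],[[-0.1,-0.02,-0.85],0,1],[[-0.1,-0.02,-0.85],0,1],[[-0.1,-0.02,-0.85],0,1]]'

```text
clock: 7.68
eef_pos: [0.4362, -0.1335, 0.0962]
tool_rot: [179.9, -0.2, 178.9]
contact_force: [-0.4, 0.3, 1.1]
grip_width: 0.0002
```

Request:
jog_arm --deltas '[[[0,0,-0.3],0,1],[[0,0,-0.6],0,1],[[0,0,-0.88],0,1],[[0,0,-0.88],0,1],[[0,0,-0.88],0,1]]'

```text
clock: 8.1
eef_pos: [0.4384, -0.1344, 0.0278]
tool_rot: [-180.0, 0.0, 179.0]
contact_force: [-0.3, -0.1, 0.2]
grip_width: -0.0001
```

Request:
jog_arm --deltas '[[[0.1,0,0],0,1],[[0.2,0,0],0,1],[[0.3,0,0],0,1],[[0.4,-0.01,0],0,1],[[0.45,-0.01,0],0,1]]'

```text
clock: 8.52
eef_pos: [0.4763, -0.1356, 0.0277]
tool_rot: [-179.9, 0.2, 179.1]
contact_force: [-0.2, -0.3, -0.6]
grip_width: -0.0
```

Request:
jog_arm --deltas '[[[0.07,0,0],0,1],[[0.14,0,0],0,1],[[0.21,0,0],0,1],[[0.28,-0.01,0],0,1],[[0.35,-0.01,0],0,1]]'

```text
clock: 8.93
eef_pos: [0.5017, -0.1356, 0.0262]
tool_rot: [180.0, -0.0, 179.1]
contact_force: [-0.4, -0.1, -0.5]
grip_width: 0.0
```

```bash
python3 look.py s8
```

```text
(no output)
```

View pics/s8.png

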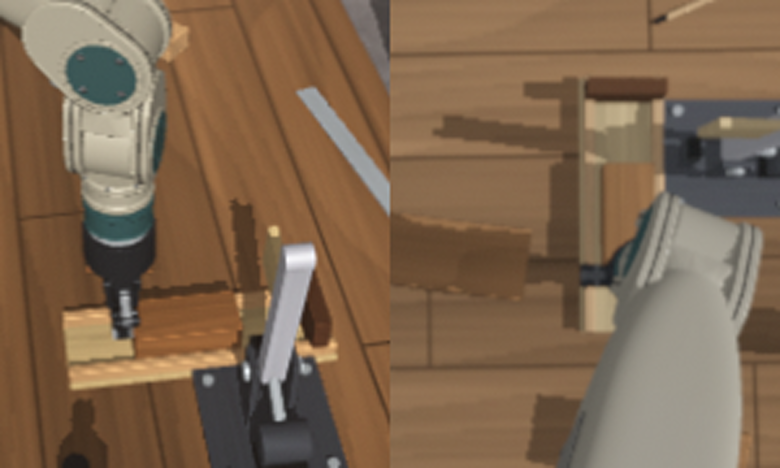

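The board moved forward: its front edge went from row 184 to row 163 in the top view. I keep pushing.

Request:
jog_arm --deltas '[[[0.08,0,0],0,1],[[0.16,0,0],0,1],[[0.24,0,0],0,1],[[0.32,-0.01,0],0,1],[[0.4,-0.01,0],0,1]]'

```text
clock: 9.45
eef_pos: [0.5343, -0.1366, 0.0265]
tool_rot: [-180.0, 0.0, 179.1]
contact_force: [-0.7, 0.7, 0.3]
grip_width: 0.0001
```

Request:
jog_arm --deltas '[[[0.07,0,0],0,1],[[0.14,0,0],0,1],[[0.2,0,0],0,1],[[0.25,-0.01,0],0,1],[[0.3,-0.01,0],0,1]]'

```text
clock: 9.87
eef_pos: [0.5576, -0.1373, 0.0265]
tool_rot: [-180.0, -0.0, 179.1]
contact_force: [-2.0, -0.7, 2.2]
grip_width: -0.0005
```

```bash
python3 look.py s9
```

```text
(no output)
```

View pics/s9.png

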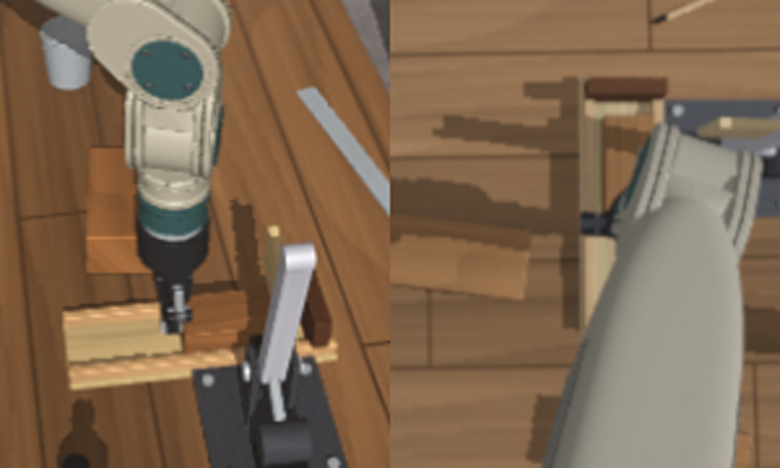

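Run:
```python
from h import *
from bench import arm
t=arm.grab_frame("top");s=arm.grab_frame("side")
def tri(a,b):
    c1,d1=ray(t,a);c2,d2=ray(s,b)
    A=np.c_[d1,-d2];k=np.linalg.lstsq(A,c2-c1,rcond=None)[0]
    return c1+k[0]*d1,c2+k[1]*d2
T=lambda u,v:((u-390)/2.6+220,v/2.6+90);S=lambda u,v:(u/2.6+220,v/2.6+130)
print(tri(T(757,172),S(167,70)))
for r in(1.57,):
    e=np.radians(100);u=np.array([-np.cos(e),0,np.sin(e)]);n=np.array([-np.sin(e),0,-np.cos(e)])
    p=np.array([115,0,85]);Q=np.array([p+215*u,p+145*u+76*n,p+85*u+76*n])/1000
    W=stn([.644,-.138],-91.3,Q);print(W,[((a-220)*2.6,(b-130)*2.6) for a,b in proj(s,W)])
```

```text
(array([ 0.5685235, -0.1887271,  0.4316131]), array([ 0.54042942, -0.18684368,  0.42757058]))
[[ 0.64054394 -0.29029515  0.29673367]
 [ 0.64251775 -0.20331678  0.24099439]
 [ 0.64275413 -0.19290057  0.18190592]] [(np.float64(299.06463209897123), np.float64(251.36222661364164)), (np.float64(273.1339136442195), np.float64(226.9266169013895)), (np.float64(266.5076744210426), np.float64(261.6227207984465))]
```

The wrist sits at z≈0.43, clear of the barrier. I finish the push slowly.

Request:
jog_arm --deltas '[[[0.04,0,0],0,1],[[0.08,0,0],0,1],[[0.12,0,0],0,1],[[0.15,0,0],0,1],[[0.18,0,0],0,1]]'

```text
clock: 10.48
eef_pos: [0.572, -0.1373, 0.0265]
tool_rot: [-180.0, -0.0, 179.1]
contact_force: [-2.0, 1.0, 1.4]
grip_width: -0.0002
```

Request:
jog_arm --deltas '[[[0.02,0,0],0,1],[[0.04,0,0],0,1],[[0.06,0,0],0,1],[[0.06,0,0],0,1]]'

```text
clock: 10.82
eef_pos: [0.5771, -0.1373, 0.0265]
tool_rot: [-180.0, 0.0, 179.1]
contact_force: [-0.0, -0.6, -0.9]
grip_width: 0.0003
```

Request:
jog_arm --deltas '[[[0.02,0,0],0,1],[[0.04,0,0],0,1],[[0.05,0,0],0,1],[[0.05,0,0],0,1]]'

```text
clock: 11.15
eef_pos: [0.5792, -0.1372, 0.0264]
tool_rot: [-180.0, -0.2, 179.0]
contact_force: [-6.0, 0.2, 3.7]
grip_width: -0.0003
```

```bash
python3 look.py s10
```

```text
(no output)
```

View pics/s10.png

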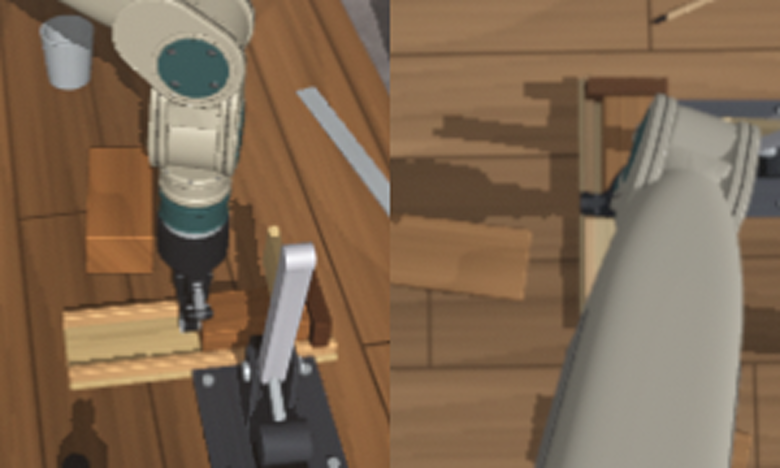

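Request:
jog_arm --deltas '[[[0.02,0,0],0,1],[[0.03,0,0],0,1],[[0.03,0,0],0,1]]'

```text
clock: 11.5
eef_pos: [0.5792, -0.1371, 0.0262]
tool_rot: [-180.0, -0.4, 179.0]
contact_force: [-11.1, -1.2, 7.9]
grip_width: 0.0001
```

The TCP did not move and the force rose from 6 to 11 N, so the board is against the stop. Now I back away.

Request:
jog_arm --deltas '[[[-0.15,0,0],0,1],[[-0.4,0,0],0,1],[[-0.7,0,0],0,1],[[-0.9,0,0],0,1]]'

```text
clock: 11.83
eef_pos: [0.51, -0.1371, 0.0264]
tool_rot: [180.0, 0.0, 179.1]
contact_force: [-0.2, 0.3, 0.5]
grip_width: -0.0002
```

Request:
jog_arm --deltas '[[[-0.4,0,0.4],0,1],[[-0.8,0,0.8],0,1],[[-0.8,0,1],0,1],[[-0.8,0,1],0,1]]'

```text
clock: 12.17
eef_pos: [0.4489, -0.1385, 0.1108]
tool_rot: [-179.8, 0.5, 179.0]
contact_force: [1.4, 0.1, 0.2]
grip_width: 0.0004
```

Request:
jog_arm --deltas '[[[0,0,0.4],0,1],[[0,0,0.8],0,1],[[0,0,1],0,1],[[0,0,1],0,1]]'

```text
clock: 12.5
eef_pos: [0.4513, -0.139, 0.1909]
tool_rot: [-179.8, 0.6, 179.1]
contact_force: [0.8, -1.2, -0.3]
grip_width: -0.0001
```

Request:
jog_arm --deltas '[[[-0.6,0,0.4],0,1],[[-0.6,0,0.4],0,1],[[-0.6,0,0.4],0,1],[[-0.6,0,0.4],0,1]]'

```text
clock: 12.83
eef_pos: [0.3996, -0.1375, 0.218]
tool_rot: [-180.0, 0.1, 179.0]
contact_force: [-0.4, 0.4, 0.1]
grip_width: -0.0
```

```bash
python3 look.py s11
python3 - <<'E'
from bench import arm
import cv2
cv2.imwrite("pics/t11.png",cv2.resize(arm.grab_frame("top")["color"][105:225,280:400],None,fx=5,fy=5,interpolation=cv2.INTER_CUBIC))
cv2.imwrite("pics/tf.png",arm.grab_frame("top")["color"])
E
```

```text
(no output)
```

View pics/s11.png

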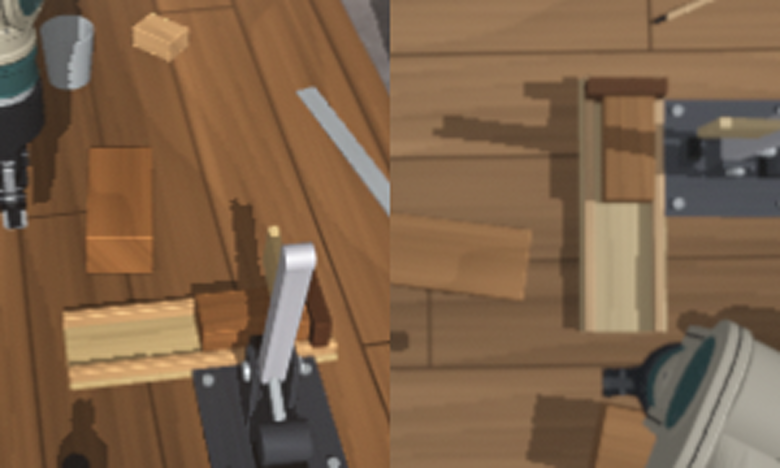

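View pics/t11.png

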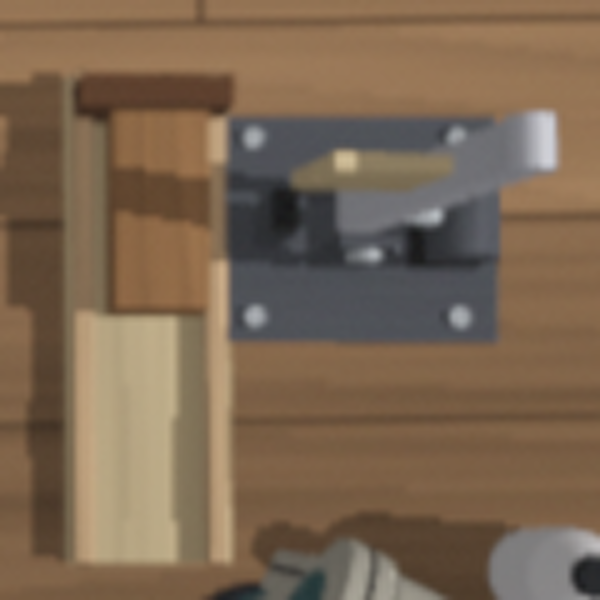

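View pics/tf.png

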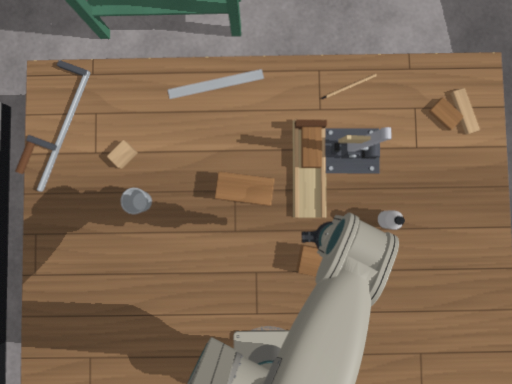

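The board's front edge meets the stop at crop row 108 and its rear edge is at row 310, about 55 mm short of the barrier plane as specified. The barrier is up, and the bottle, cup and offcut are where they were.

```bash
python3 -c "
from bench import arm
print(arm.state()['contact_force']);print(arm.close_job())"
```

```text
[ 0.06227939 -0.26879662  0.21986922]
the job is handed in; nothing more can be done
None
```

The job is done and handed in at about 13 s of the 51 s allowed. The barrier stays raised by itself and the board is against the length stop.

- **Barrier:** I pushed its tip up with the shut fingers until it passed the balance point and fell on to its upper stop. After the robot let go, its tip was within a few pixels of where the upper stop should put it. It looked unchanged in every later picture.
- **Board:** I pushed it from behind, under the raised arm. At the stop the tool no longer advanced while the force rose from 6 to 11 N. The last picture shows no gap, and the rear end is about 55 mm short of the barrier's plane, as it should be.
- **Bystanders:** the glue bottle, steel cup and offcut were where they started, and at the end the robot was touching nothing.
- **Disagreements:** the first station fit was off because I used foot corners hidden under the fence, so I refitted without them. One wrist-camera estimate of the board's rear end was about 15 mm short, so I approached slowly. While raising the barrier the side force briefly reached 20 N.

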